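# Tighten the mill's retaining ring with the pin spanner

## Robot

A 6-joint arm with a two-finger parallel gripper is mounted at the origin on the work surface. World frame = base frame: x ahead of the robot, y to its left, z up, the work surface at z = 0. Lengths are in m, angles in rad, forces in N, time in s.
With the tool pointing down it reaches from about 0.225 to 0.725 m from the base axis. Payload 3.1 kg.
Tool frame: the origin (TCP) lies on the centre line of the jaws, within the pads' length; the fingertips stand 11 mm ahead of it and the grasp point (between the pads) lies 8 mm behind it; z points along the fingers, y is the direction in which the jaws open and shut (so a half turn about z gives the same grasp; the last joint's range is limited). The gripper opens to 85 mm and grips with 20 to 120 N. Pads are 22 mm wide; open, the fingers measure 114 mm over their backs; the gripper's body (76 mm by 85 mm) begins 54 mm behind the grasp point. The pads swing forward as they close: fully open they stand 13 mm farther back than shut.
Start: joints at [1.038, 0.048, 0.099, 1.622, 0, 1.443], TCP at [0.207, 0.483, 0.242] pointing down, gripper open.
Joint ranges: [-2.91, 2.91], [-0.99, 1.94], [-1.21, 1.42], [-2.12, 2.29], [-1.49, 1.47], [-3.14, 3.14]. Speed limits (rad/s): [2.79, 2.79, 3.14, 3.14, 3.14, 3.14].

## Interface

Orientations are given as [roll, pitch, yaw] about the fixed x, y, z axes, in that order (R = Rz(yaw) Ry(pitch) Rx(roll)).
In Python, from station import arm gives the robot as it stands.
- The arm moves only by the tool servo_tool, never from a script. Its argument "increments" is one flat list of numbers, 7 for each row, row after row: the opening, from 0 (shut) to 1 (fully open), then the shift along the tool's x, y, z in cm, then the turn, a rotation vector about the tool's x, y, z in degrees. A call has 1 to 8 rows; each row shifts and turns the pose as measured when the row begins, along the tool's axes as they then stand; what a row does not reach is not made up. A row lasts 1/12 s, in which the tool goes at most 41.7 mm and 7.16 degrees, less where a joint would pass 70% of its speed; a pose out of reach is approached as far as the arm can. A call with a gripper value outside its range is refused whole. The fingers move at their own pace and stop on an object; "newtons" is the grip in N (left out, the last holds). Time passes only in rows, so rows that do not move let the fingers close. It gives the time, the measured TCP pose, the force and the opening at its end, in the units of the state.
- arm.get_state(): the state, without advancing time (a new reading comes with each control period).
- arm.grab_frame(name): name is "side" or "top"; returns a dict with "img" (420x560x3 uint8, red, green, blue), "intrinsics" (3x3 intrinsics, pixels), "R" (3x3) and "t" (3): a world point X has camera coordinates R X + t. Camera axes: x right, y down, z forward; pixel columns grow to the right and rows downward; lengths in m; the calibration is good to about 2 mm. A picture is of the moment at which its call begins. There is no depth.
- arm.sign_off(): hands the job in, once; it reports no verdict.
The state is a dict: "clock": time; "q": joint angles; "qvel": joint speeds; "effort": joint torques, N m; "ee_pos": TCP position; "tool_rot": TCP orientation; "ft_force": force on the tool from outside, world axes, zero at the start; "wrist_torque": the same for the moment, N m; "finger_gap": finger opening in m.
Only numpy, scipy, OpenCV 4.12 (cv2) and the standard library are available. Lean on these libraries where they do the work, as an engineer would, in place of code of your own. Each camera call takes 0.05 s, during which the arm holds its last target.

## Task

The grain mill's burr is held by a steel ring that is not yet tight. Take the two-pin spanner from its rest, feel both pins fully into the ring's two holes until the spanner's bar lies flat on the ring, and turn the ring clockwise to its stop, using only the spanner on the mill and never forcing it. Then put the spanner back upright in its rest as it was, without disturbing the other things on the bench.

Things in the scene. Friction and masses are not known exactly. Their poses are not given: they have to be found in the camera images.
- mill: Grain mill with its hopper off, fixed to the bench: white box 190 x 170 mm, 112 mm high, on top a round aluminium neck (112 mm across, rim 145.5 mm above the bench), flour spout on its front (-x) face. Origin on the bench under the box centre, z up along the neck's axis. A bare steel retaining ring lies in the neck. Over 80 N between spanner and mill counts as forcing it.
- ring_center (a point): Point on the neck's axis level with the ring's flat upper face, 148 mm above the bench; axes as mill, does not turn with the ring. The ring: 86 mm outside, 38 mm bore, 12 mm thick, 2.5 mm proud of the neck's rim; two opposite round blind holes, 9.5 mm diameter, 10.5 mm deep, centres 31 mm from the axis. It does not rise or sink as it turns.
- ring (a joint): Ring's turn, rad: grows clockwise from above, 1.0 = home at a hard stop; starts 0.15 to 0.55; dry friction 0.3 N m. The line through its holes stands at mill yaw + 90 deg - this value + d (counter-clockwise +); d is fixed in a run, within +-0.32 rad, not measured: see it by camera or slide the pins over the ring by feel, pressing under about 6 N or the ring is dragged along.
- spanner: Two-pin spanner, about 250 g: steel bar 112 x 16 x 10 mm along its x; two round-ended 7 mm pins at x = +-31 mm reaching 8.5 mm below the bar; grey upright grip plate on the bar, 40 mm along x, 16 mm thick along y, z = 10 to 76 mm. Origin: middle of the bar's flat underside, z up. Grip the plate from above across its 16 mm. Half a turn about z gives the same tool.
- spanner_foot (a point): Middle of the flat underside of the spanner's bar (the spanner's origin); it lies on ring_center when the pins are fully in.
- rest: Aluminium spanner rest, fixed to the bench: base 140 x 70 x 6 mm, two pillars at x = +-47 mm (12 mm along x), each with a notch 24 mm wide along y, floor 30 mm and cheeks 40 mm above the bench. The spanner's bar lies along x in both notches (4 mm play each side), pins hanging between the pillars (5.5 mm play each way). Origin on the bench under its centre, z up.
- rest_top (a point): Middle between the two notches at the level of their floors, 30 mm above the bench: the spanner's foot is within a few mm of it when the spanner is put away, either way round.
- hopper: Clear plastic mill hopper, a funnel 176 mm across and 150 mm high, standing on the bench; leave alone. Origin on the bench at its axis.
- scoop_cup: Steel cup 72 mm across, 75 mm high; leave alone. Origin under its centre.
- spice: Amber jar 52 mm across, 120 mm high; leave alone. Origin under its centre.
- burr: Spare burr, dark steel ring 72 mm across, 16 mm thick, flat on the bench; leave alone. Origin under its centre.
- brush: Wooden cleaning brush lying on the bench; leave alone.
- tin: Can 74 mm across, 100 mm high; leave alone. Origin under its centre.
- driver: Screwdriver lying on the bench; leave alone.
Things that resemble listed ones, but are neither listed nor needed, are in the scene too. Of the things that look like the spanner, the smallest one is meant.

How it is judged:
On the way, in this order (a step that is already met when the one before it is completed fails the run):
1. both pins fully in the ring's holes: the spanner's foot within 4 mm of ring_center and the bar flat on the ring (distance between spanner_foot and ring_center below 0.004 m and angle between spanner's own z axis and vertical below 0.08 rad), for 0.2 s.
2. the ring turned home (joint over 0.96 rad) with the pins still in (value of joint ring above 0.96 rad and distance between spanner_foot and ring_center below 0.006 m), for 0.1 s.
At the end, for the whole second after the job is handed in: the ring is home (joint over 0.95 rad) and the spanner is back, released and still, lying in both notches of its rest: its foot within 10 mm of rest_top, upright within 0.1 rad (value of joint ring above 0.95 rad and distance between spanner_foot and rest_top below 0.01 m and angle between spanner's own z axis and vertical below 0.1 rad and linear speed of spanner below 0.02 m/s and contact force between the fingers and spanner below 0.1 N); the robot touches nothing.
It fails at once if the spanner forced: over 80 N between the spanner and the mill with its ring (contact force between spanner and mill above 80 N).
It fails at once if the gripper itself pushing the mill or its ring (over 3 N) (contact force between any of the fingers, the arm and mill above 3 N).
It fails at once if a bystander moved by more than 40 mm (distance of any of hopper, scoop_cup, spice, burr, brush, tin, driver from where it was at the start of the episode above 0.04 m).
It also fails if it takes over 72 s, if anything falls off the work surface, if the arm or the gripper's body presses on something with over 40 N, if the wrist force passes 120 N, or if a joint passes its speed limit or range.

## Working session

There is one attempt and no reset: what is moved stays moved. The work goes in short steps, Python scripts to look and compute and a tool call to move; the robot and the scene stay as the last step left them, time stands still between calls to the robot, and variables do not carry over. Pictures are saved under pics/ and viewed, and the job is handed in when it is done.

Besides the shell and the picture viewer there is one more tool, called by a JSON object that holds its "method" and its "body", one argument or row to a line. servo_tool: Moves the arm, as the interface text tells. Its arguments: {"type":"object","properties":{"increments":{"type":"array","items":{"type":"number"}},"newtons":{"type":"number"}},"required":["increments"]}

```bash
mkdir -p pics; ls
python3 - <<'E'
from station import arm
import cv2,pickle
print(arm.get_state())
for n in("side","top"):
    f=arm.grab_frame(n); cv2.imwrite(f"pics/{n}0.png",f["img"][...,::-1]); pickle.dump(f,open(f"{n}0.pkl","wb"))
    print(f["intrinsics"],f["R"],f["t"])
E
```

```text
pics
{'clock': 0.0, 'q': array([1.03823052e+00, 4.87658432e-02, 9.75401602e-02, 1.62199100e+00,
       3.28686683e-05, 1.44299653e+00]), 'qvel': array([-0.00050545, -0.00041406, -0.00126867, -0.00025529, -0.00230204,
       -0.00028068]), 'effort': array([ 8.58634303e-05, -3.38783491e+01,  3.20013893e+01,  2.04102468e-02,
       -4.01318348e-04,  3.07952831e-06]), 'ee_pos': array([0.20644208, 0.48205517, 0.24108037]), 'tool_rot': array([-3.13919622e+00, -3.41080055e-04,  2.73682620e+00]), 'ft_force': array([ 0.18243019, -0.35621394,  0.1789245 ]), 'wrist_torque': array([ 0.00676101,  0.02970114, -0.01342909]), 'finger_gap': 0.08530482681167419}
[[537.41195842   0.         276.54505615]
 [  0.         537.41195842 215.83946104]
 [  0.           0.           1.        ]] [[ 0.749251   -0.662103    0.01557406]
 [-0.39830017 -0.46926411 -0.78812954]
 [ 0.52913128  0.58430369 -0.61531235]] [-0.39568267  0.33071292  1.26520816]
[[421.65901787   0.         284.24241369]
 [  0.         421.65901787 212.1544963 ]
 [  0.           0.           1.        ]] [[-0.02867115 -0.9995453  -0.00933625]
 [-0.99237095  0.02958329 -0.11968594]
 [ 0.11990772  0.00583349 -0.9927679 ]] [0.03888286 0.55947392 1.19020736]
```

View pics/side0.png

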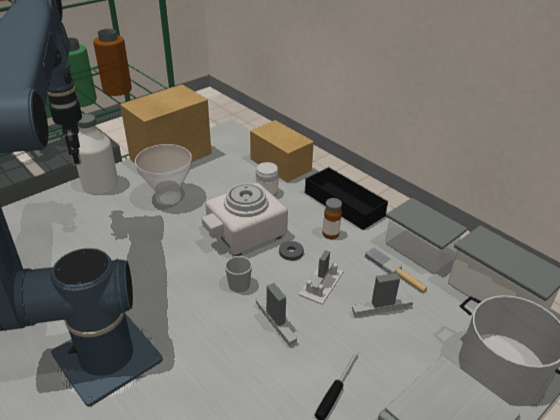

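View pics/top0.png

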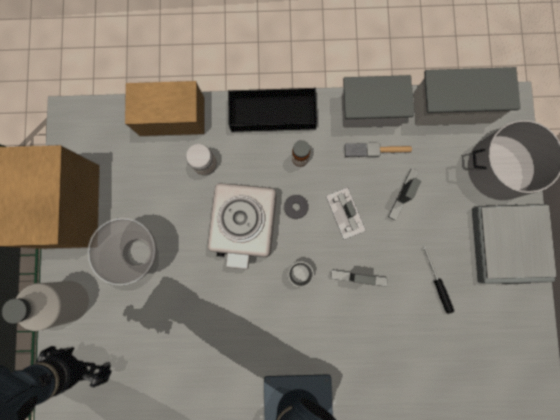

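The side view shows the rest with a spanner at about (322,275). Two larger lookalikes lie at (275,310) and (383,297), and the mill is at (247,210). In the top view the mill is at (241,218) and the rest at (347,213). I'll zoom in next.

```bash
cat > h.py <<'E'
import numpy as np,cv2,pickle
def load(n): return pickle.load(open(n,"rb"))
def ray(f,uv,z):
    K,R,t=f["intrinsics"],f["R"],f["t"]; C=-R.T@t
    d=R.T@np.linalg.inv(K)@np.array([uv[0],uv[1],1.]); return C+d*(z-C[2])/d[2]
def proj(f,X):
    c=f["R"]@np.asarray(X,float)+f["t"]; p=f["intrinsics"]@c; return p[:2]/p[2]
def crop(f,x,y,w,h,s,name):
    c=f["img"][y:y+h,x:x+w,::-1]; cv2.imwrite(name,cv2.resize(c,None,fx=s,fy=s,interpolation=cv2.INTER_CUBIC))
E
python3 - <<'E'
from h import *
t=load("top0.pkl");s=load("side0.pkl")
crop(t,200,175,90,100,6,"pics/t_mill.png");crop(t,315,160,110,130,5,"pics/t_rest.png")
crop(s,200,170,100,90,7,"pics/s_mill.png");crop(s,250,240,170,110,4.5,"pics/s_rest.png")
E
```

```text
(no output)
```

View pics/t_mill.png

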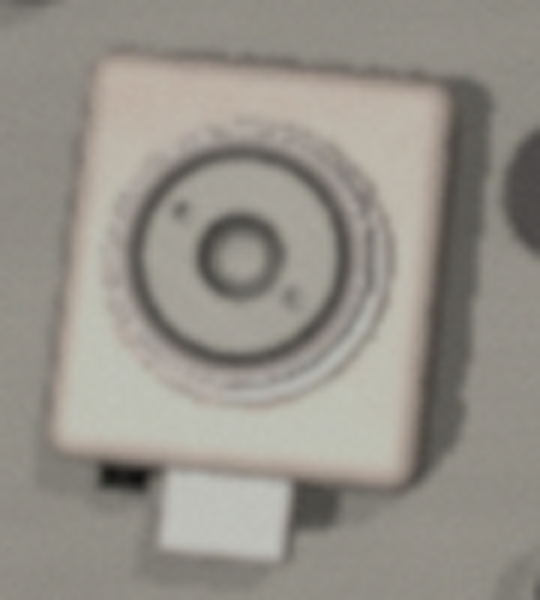

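View pics/t_rest.png

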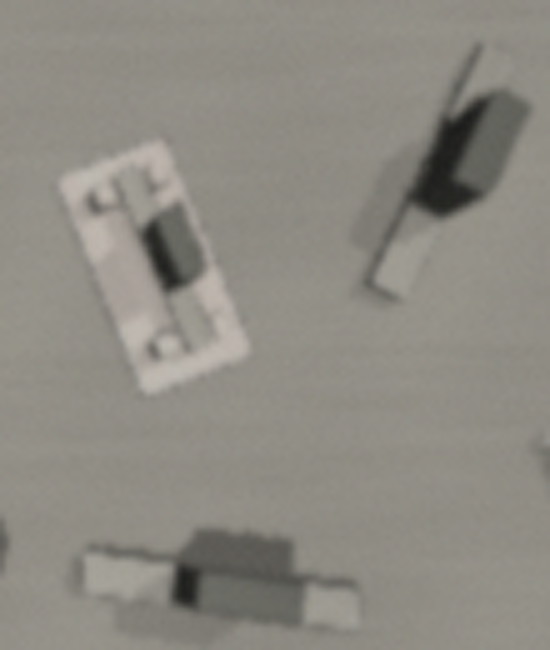

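View pics/s_mill.png

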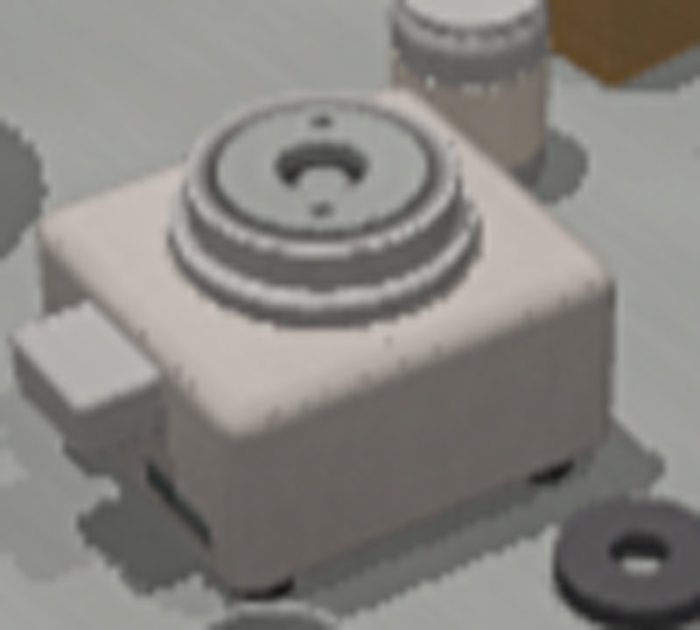

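View pics/s_rest.png

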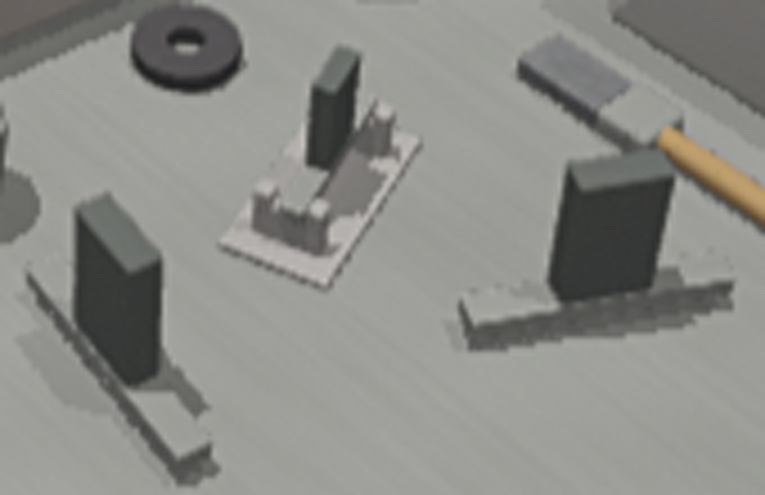

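Run:
```python
from h import *
t=load("top0.pkl");s=load("side0.pkl")
def pt(f,x,y,ox,oy,k,z): return ray(f,((x+.5)/k-.5+ox,(y+.5)/k-.5+oy),z)
a=pt(t,181,210,200,175,6,.148);b=pt(t,291,298,200,175,6,.148)
print("top holes",a,b,(a+b)/2,np.linalg.norm(a-b),np.degrees(np.arctan2(*(a-b)[[1,0]])))
c=pt(t,240,256,200,175,6,.1465); print("ring dark circle ctr",c)
a=pt(s,322,121,200,170,7,.148);b=pt(s,320,210,200,170,7,.148)
print("side holes",a,b,(a+b)/2,np.linalg.norm(a-b),np.degrees(np.arctan2(*(a-b)[[1,0]])))
# mill box top corners
q=[pt(t,*p,200,175,6,.112) for p in((97,55),(456,85),(412,487),(52,450))]
for p in q: print(p)
print("mill",np.mean(q,0))
# rest base corners z=.006
for f,pp,o,k in((t,((163,138),(252,350),(148,396),(58,185)),(315,160),5),(s,((422,140),(327,290),(218,243)),(250,240),4.5)):
    q=[pt(f,*p,*o,k,.006) for p in pp]
    print("rest",*[x.round(4)[:2] for x in q], (q[0]+q[2])/2, np.degrees(np.arctan2(*(q[1]-q[0])[[1,0]])),np.linalg.norm(q[1]-q[0]))
# plate top z=.03+.076
q=[pt(t,*p,315,160,5,.106) for p in((180,203),(206,268),(178,290),(158,232))]
print("plate top(top)",*[x.round(4)[:2] for x in q])
q=[pt(s,*p,250,240,4.5,.106) for p in((343,47),(361,55),(329,100),(310,85))]
print("plate top(side)",*[x.round(4)[:2] for x in q])
```

```text
top holes [0.55767675 0.16517959 0.148     ] [0.51745955 0.1175636  0.148     ] [0.53756815 0.1413716  0.148     ] 0.06232740324782544 49.81504702849745
ring dark circle ctr [0.536756   0.13974641 0.1465    ]
side holes [0.5523704  0.16708882 0.148     ] [0.51250014 0.11889961 0.148     ] [0.53243527 0.14299422 0.148     ] 0.06254468415736626 50.39669926417904
[0.63495039 0.20756138 0.112     ]
[0.61607327 0.04387432 0.112     ]
[0.43441777 0.06832805 0.112     ]
[0.45558445 0.22942894 0.112     ]
mill [0.53525647 0.13729817 0.112     ]
rest [ 0.6332 -0.1674] [ 0.5048 -0.2139] [ 0.4795 -0.1514] [ 0.6067 -0.1036] [ 0.55633806 -0.15942329  0.006     ] -160.08194467203057 0.13648997767890184
rest [ 0.63  -0.166] [ 0.4963 -0.2156] [ 0.4739 -0.1474] [ 0.55193565 -0.15669021  0.006     ] -159.64178038921602 0.14260877052106538
plate top(top) [ 0.5792 -0.1603] [ 0.543  -0.1728] [ 0.5314 -0.157 ] [ 0.5635 -0.1476]
plate top(side) [ 0.5685 -0.1477] [ 0.5715 -0.1595] [ 0.5299 -0.1744] [ 0.5305 -0.1584]
```

{"method": "servo_tool", "body": {
  "increments": [0.7,-3.1,-2.45,0,0,0,0,0.7,-3.1,-2.45,0,0,0,0,0.7,-3.1,-2.45,0,0,0,0,0.7,-3.1,-2.45,0,0,0,0,0.7,-3.1,-2.45,0,0,0,0,0.7,-3.1,-2.45,0,0,0,0,0.7,-3.1,-2.45,0,0,0,0,0.7,-3.1,-2.45,0,0,0,0]
}}

```text
clock: 0.77
ee_pos: [0.3581, 0.1997, 0.234]
tool_rot: [-3.133, -0.006, 2.756]
ft_force: [1.3, -0.4, 0.0]
finger_gap: 0.0599
```

```bash
cat >> h.py <<'E'
from scipy.spatial.transform import Rotation as Ro
def st():
    from station import arm
    return arm.get_state()
def delta(s,xyz,yaw):
    R=Ro.from_euler('xyz',s['tool_rot']); T=Ro.from_euler('xyz',[np.pi,0,np.radians(yaw)])
    d=R.inv().apply(np.array(xyz)-s['ee_pos'])*100; r=np.degrees((R.inv()*T).as_rotvec())
    print("t",round(s['clock'],2),"pos",s['ee_pos'].round(4),"rpy",np.degrees(s['tool_rot']).round(2),"q6",np.degrees(s['q'][5]).round(1),"F",s['ft_force'].round(2),"T",s['wrist_torque'].round(3),"gap",round(s['finger_gap'],4))
    print("cm",d.round(3),"deg",r.round(2)); return d,r
E
python3 -c "
from h import *
delta(st(),[.5525,-.1585,.2],200.2)"
```

```text
t 0.77 pos [0.3581 0.1997 0.234 ] rpy [-179.49   -0.36  157.88] q6 42.0 F [ 1.27 -0.37  0.04] T [ 0.027 -0.124  0.041] gap 0.0599
cm [-31.512 -25.831   3.431] deg [ -0.36  -0.53 -42.32]
```

{"method": "servo_tool", "body": {
  "increments": [0.7,-3.1,-2.55,0.3,0,0,0,0.7,-3.1,-2.55,0.3,0,0,0,0.7,-3.1,-2.55,0.3,0,0,0,0.7,-3.1,-2.55,0.3,0,0,0,0.7,-3.1,-2.55,0.3,0,0,0,0.7,-3.1,-2.55,0.3,0,0,0,0.7,-3.1,-2.55,0.3,0,0,0,0.7,-3.1,-2.55,0.3,0,0,0]
}}

```text
clock: 1.43
ee_pos: [0.5115, -0.0953, 0.2068]
tool_rot: [-3.135, -0.008, 2.754]
ft_force: [1.1, 0.4, 0.5]
finger_gap: 0.0599
```

{"method": "servo_tool", "body": {
  "increments": [0.7,0,0,0,0,0,-6.5,0.7,0,0,0,0,0,-6.5,0.7,0,0,0,0,0,-6.5,0.7,0,0,0,0,0,-6.5,0.7,0,0,0,0,0,-6.5,0.7,0,0,0,0,0,-6.5]
}}

```text
clock: 1.93
ee_pos: [0.5118, -0.1061, 0.1977]
tool_rot: [3.137, -0.022, -2.834]
ft_force: [0.0, -0.1, 0.3]
finger_gap: 0.0601
```

```bash
python3 -c "
from h import *
delta(st(),[.5525,-.1585,.15],200.2)"
```

```text
t 1.93 pos [ 0.5118 -0.1061  0.1977] rpy [ 179.74   -1.27 -162.35] q6 -36.4 F [ 0.01 -0.07  0.31] T [-0.037 -0.053 -0.038] gap 0.0601
cm [-2.394 -6.244  4.688] deg [ 0.29 -1.26 -2.55]
```

{"method": "servo_tool", "body": {
  "increments": [0.7,-1,-2.6,1.4,0,-0.5,-1.2,0.7,-0.9,-2.4,1.4,0,-0.4,-1,0.7,-0.4,-1.2,1,0.2,-0.3,-0.4,0.7,0,0,0.5,0,0,0,0.7,0,0,0,0,0,0]
}}

```text
clock: 2.35
ee_pos: [0.553, -0.1581, 0.1503]
tool_rot: [3.137, -0.002, -2.78]
ft_force: [-0.1, 0.1, 0.1]
finger_gap: 0.0594
```

```bash
python3 -c "
from h import *
delta(st(),[.5525,-.1585,.13],200.2)
from station import arm
for n in('side','top'):
    f=arm.grab_frame(n);pickle.dump(f,open(n+'1.pkl','wb'))
s=load('side1.pkl');t=load('top1.pkl')
crop(s,250,200,130,100,5,'pics/s1.png');crop(t,300,160,100,100,5,'pics/t1.png')
"
```

```text
t 2.35 pos [ 0.553  -0.1581  0.1503] rpy [ 1.7972e+02 -1.4000e-01 -1.5930e+02] q6 -43.4 F [-0.13  0.11  0.09] T [0.005 0.    0.008] gap 0.0594
cm [ 0.058 -0.026  2.031] deg [ 0.28 -0.14  0.5 ]
```

View pics/s1.png

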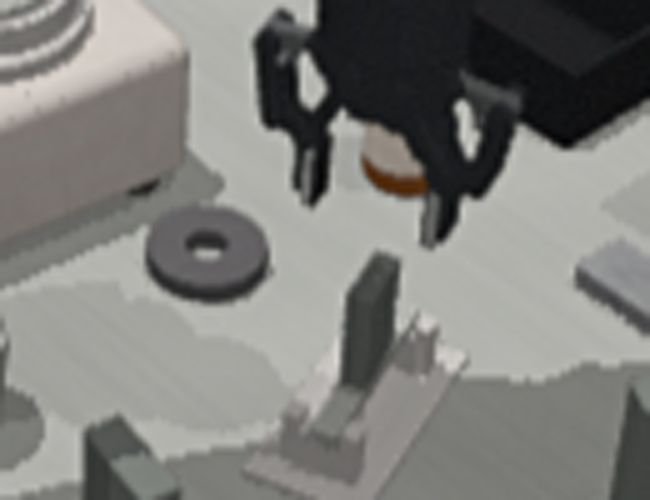

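View pics/t1.png

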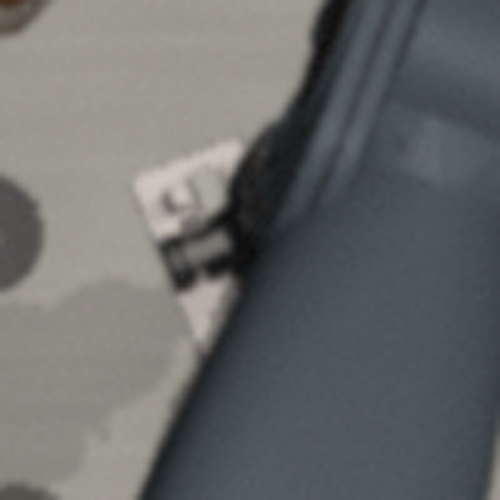

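```bash
python3 -c "
from h import *
s=load('side1.pkl')
for z in(.139,.145):print(proj(s,[.553,-.1581,z]))
print(proj(load('side0.pkl'),[.5525,-.159,.106]))"
```

```text
[325.42014919 245.08496145]
[325.58775246 243.31683397]
[324.62619564 254.90358187]
```

{"method": "servo_tool", "body": {
  "increments": [0.7,0,0,2.6,0,0,0.3,0.7,0,0,2.6,0,0,0,0.7,0,0,2.0,0.2,0,0,0.7,0,0,0.5,0,0,0,0.7,0,0,0,0,0,0],
  "newtons": 60
}}

```text
clock: 2.87
ee_pos: [0.5554, -0.1551, 0.0799]
tool_rot: [-3.136, 0.007, -2.782]
ft_force: [-0.2, -0.9, -0.0]
finger_gap: 0.0601
```

```bash
python3 -c "
from h import *
delta(st(),[.5525,-.1585,.070],200.2)"
```

```text
t 2.87 pos [ 0.5554 -0.1551  0.0799] rpy [-179.66    0.38 -159.38] q6 -42.9 F [-0.15 -0.86 -0.03] T [-0.003 -0.024 -0.005] gap 0.0601
cm [ 0.394 -0.213  0.989] deg [-0.34  0.38  0.42]
```

{"method": "servo_tool", "body": {
  "increments": [0.7,0.3,-0.15,0.8,-0.2,0.3,0.3,0.7,0.1,-0.1,0.4,0,0,0,0.7,0,0,0,0,0,0],
  "newtons": 60
}}

```text
clock: 3.12
ee_pos: [0.5538, -0.1587, 0.071]
tool_rot: [-3.136, 0.004, -2.786]
ft_force: [-0.7, 1.0, 0.3]
finger_gap: 0.0599
```

```bash
python3 -c "
from h import *
delta(st(),[.5525,-.1585,.070],200.2)"
```

```text
t 3.12 pos [ 0.5538 -0.1587  0.071 ] rpy [-179.7     0.25 -159.62] q6 -43.0 F [-0.67  0.97  0.3 ] T [ 0.076  0.013 -0.022] gap 0.0599
cm [0.113 0.06  0.102] deg [-0.3   0.25  0.18]
```

{"method": "servo_tool", "body": {
  "increments": [0.15,0,0,0,0,0,0,0.15,0,0,0,0,0,0,0,0,0,0,0,0,0,0,0,0,0,0,0,0,0,0,0,0,0,0,0,0,0,0,0,0,0,0,0,0,0,0,0,0,0],
  "newtons": 60
}}

```text
clock: 3.7
ee_pos: [0.5557, -0.1597, 0.0744]
tool_rot: [-3.133, 0.008, -2.787]
ft_force: [-1.0, 0.1, -1.0]
finger_gap: 0.0153
```

```bash
python3 -c "
from h import *
delta(st(),[.5525,-.1585,.070],200.2)"
```

```text
t 3.7 pos [ 0.5557 -0.1597  0.0744] rpy [-179.53    0.47 -159.66] q6 -43.0 F [-1.04  0.12 -1.01] T [0.011 0.021 0.031] gap 0.0153
cm [0.258 0.226 0.433] deg [-0.47  0.47  0.14]
```

{"method": "servo_tool", "body": {
  "increments": [0,0,0,-1,0,0,0,0,0,0,-2.5,0,0,0,0,0,0,-3,0,0,0,0,0,0,-3,0,0,0,0,0,0,-3,0,0,0,0,0,0,-2.5,0,0,0,0,0,0,-1,0,0,0,0,0,0,0,0,0,0]
}}

```text
clock: 4.37
ee_pos: [0.5491, -0.157, 0.2375]
tool_rot: [3.139, -0.003, -2.787]
ft_force: [0.4, -0.1, -2.4]
finger_gap: 0.0154
```

```bash
python3 -c "
from h import *
delta(st(),[.535,.142,.235],230.1)
from station import arm
for n in('side','top'):
    f=arm.grab_frame(n);pickle.dump(f,open(n+'2.pkl','wb'))
s=load('side2.pkl');t=load('top2.pkl')
crop(s,250,160,130,120,5,'pics/s2.png');crop(t,300,160,100,100,5,'pics/t2.png')
"
```

```text
t 4.37 pos [ 0.5491 -0.157   0.2375] rpy [ 179.87   -0.2  -159.66] q6 -43.0 F [ 0.37 -0.06 -2.38] T [-0.05  -0.079 -0.024] gap 0.0154
cm [-9.066 28.524  0.287] deg [  0.18  -0.16 -29.76]
```

View pics/s2.png

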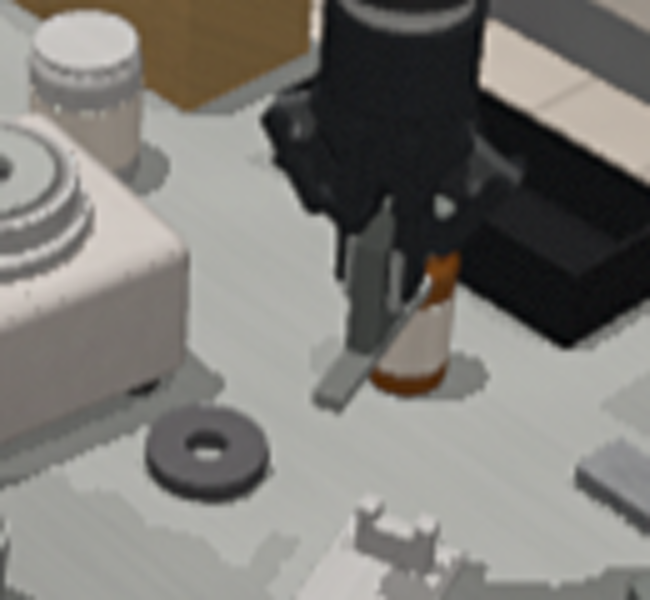

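{"method": "servo_tool", "body": {
  "increments": [0,-0.6,1.9,-0.2,0,0,0,0,-1.13,3.5,0,0,0,0,0,-1.13,3.5,0,0,0,0,0,-1.13,3.5,0,0,0,0,0,-1.13,3.5,0,0,0,0,0,-1.13,3.5,0,0,0,0,0,-1.13,3.5,0,0,0,0,0,-0.6,1.9,0,0,0,0]
}}

```text
clock: 5.13
ee_pos: [0.5305, 0.108, 0.2187]
tool_rot: [3.127, -0.032, -2.8]
ft_force: [0.2, 0.2, -3.5]
finger_gap: 0.0156
```

{"method": "servo_tool", "body": {
  "increments": [0,-0.3,0.9,0,0,0,-3,0,0,0,0,0,0,-6,0,0,0,0,0,0,-6,0,0,0,0,0,0,-6,0,0,0,0,0,0,-4,0,0,0,0,0,0,-2]
}}

```text
clock: 5.63
ee_pos: [0.5207, 0.126, 0.2028]
tool_rot: [3.093, -0.04, -2.293]
ft_force: [-0.3, 0.5, -3.4]
finger_gap: 0.0155
```

```bash
python3 -c "
from h import *
delta(st(),[.535,.142,.225],230.1)
"
```

```text
t 5.63 pos [0.5207 0.126  0.2028] rpy [ 177.22   -2.28 -131.35] q6 -42.5 F [-0.33  0.48 -3.42] T [-0.016 -0.072 -0.012] gap 0.0155
cm [-2.059  0.099 -2.298] deg [ 2.81 -2.25 -1.51]
```

{"method": "servo_tool", "body": {
  "increments": [0,0,0,-1,1,-1,0,0,-0.8,0,-1.3,1.2,-1,-0.8,0,-0.8,0.05,-0.5,0.5,-0.3,-0.6,0,-0.4,0,0,0,0,0,0,0,0,0,0,0,0]
}}

```text
clock: 6.05
ee_pos: [0.5324, 0.1427, 0.227]
tool_rot: [3.137, -0.003, -2.269]
ft_force: [-0.4, 0.7, -3.1]
finger_gap: 0.0154
```

```bash
python3 -c "
from h import *
delta(st(),[.535,.142,.225],230.1)
from station import arm
for n in('side','top'):
    f=arm.grab_frame(n);pickle.dump(f,open(n+'3.pkl','wb'))
s=load('side3.pkl');t=load('top3.pkl')
crop(s,190,110,120,110,6,'pics/s3.png');crop(t,190,165,110,110,5,'pics/t3.png')
"
```

```text
t 6.05 pos [0.5324 0.1427 0.227 ] rpy [ 1.7972e+02 -1.6000e-01 -1.3001e+02] q6 -42.0 F [-0.37  0.71 -3.06] T [-0.021  0.023  0.019] gap 0.0154
cm [-0.114 -0.241  0.199] deg [ 0.28 -0.16 -0.11]
```

View pics/s3.png

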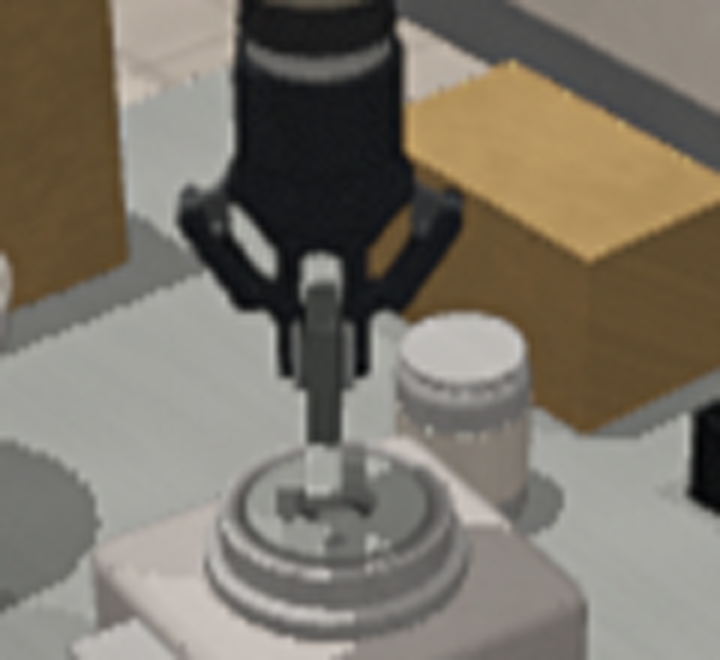

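View pics/t3.png

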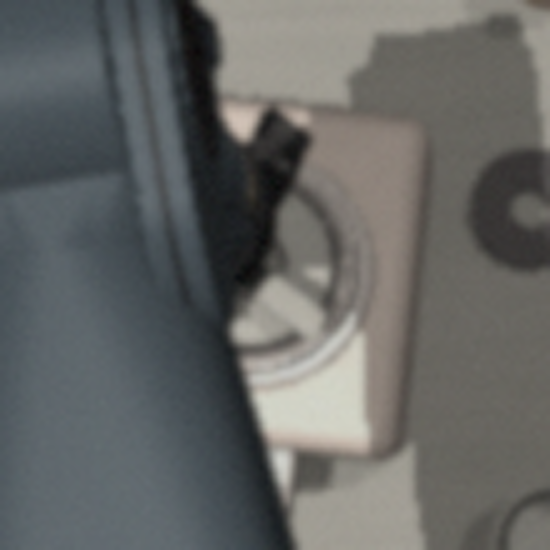

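```bash
python3 -c "
from h import *
s=load('side3.pkl');t=load('top3.pkl')
u=np.array([np.cos(np.radians(230)),np.sin(np.radians(230)),0]);v=np.array([-u[1],u[0],0])
P=np.array([.5324,.1427,0])
def pt(f,x,y,ox,oy,k,z): return ray(f,((x+.5)/k-.5+ox,(y+.5)/k-.5+oy),z)
for nm,p in(('top',pt(t,314,331,190,165,5,.193)),('side',pt(s,322,475,190,110,6,.193)),('sideb',pt(s,322,497,190,110,6,.183))):
    d=p-P; print(nm,p,'along',d@u,'perp',d@v,'centre',p-u*.056)
# mill hole near visible in side
h=pt(s,340,541,190,110,6,.148); print('near hole side',h, 'initial', pt(s,340,541,190,110,6,.148)-0)
s0=load('side0.pkl')
h0=ray(s0,((320.5)/7-.5+200,(210.5)/7-.5+170),.148);print(h0)
"
python3 - <<'E'
import sys;sys.path.insert(0,'.')
from h import *
s=load('side3.pkl');crop(s,225,175,50,40,14,'pics/s3z.png')
t=load('top3.pkl');crop(t,230,205,45,40,14,'pics/t3z.png')
E
```

```text
top [0.49638794 0.10284734 0.193     ] along 0.05367701448994601 perp -0.0019700459010702598 centre [0.53238404 0.14574583 0.193     ]
side [0.50199325 0.11331835 0.193     ] along 0.04205273042945474 perp -0.0044067650341763865 centre [0.53798935 0.15621684 0.193     ]
sideb [0.49973834 0.1108612  0.183     ] along 0.04538444316223087 perp -0.004554696395028769 centre [0.53573445 0.15375969 0.183     ]
near hole side [0.51403785 0.11648368 0.148     ] initial [0.51403785 0.11648368 0.148     ]
[0.51250014 0.11889961 0.148     ]
```

View pics/s3z.png

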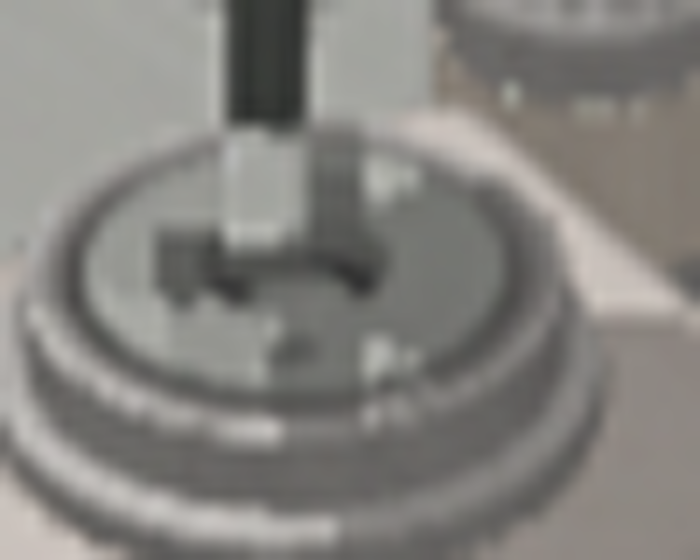

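View pics/t3z.png

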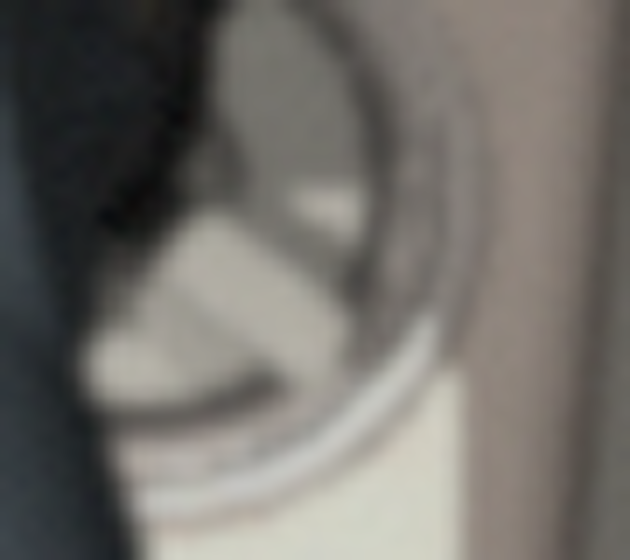

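```bash
python3 -c "
from h import *
s=load('side3.pkl');t=load('top3.pkl')
u=np.array([np.cos(np.radians(230)),np.sin(np.radians(230)),0]);v=np.array([-u[1],u[0],0])
P=np.array([.5324,.1427,0])
def pt(f,x,y,ox,oy,k,z): return ray(f,((x+.5)/k-.5+ox,(y+.5)/k-.5+oy),z)
for nm,p,L in(('top',pt(t,322,352,230,205,14,.193),.056),('sideend',pt(s,265,236,225,175,14,.193),.056),('sideplate',pt(s,266,123,225,175,14,.193),.020)):
    d=p-P; print(nm,p,'along',d@u-L,'perp',d@v,'centre',p-u*L)
for q in ((.535,.142),(.5324,.1427)): print(proj(s,[*q,.2035]),proj(t,[*q,.2035]))
h=pt(s,292,347,225,175,14,.148); print('near hole side',h)
"
```

```text
top [0.49919949 0.10245097 0.193     ] along -0.003826576452575059 perp 0.0004385107139985598 centre [0.53519559 0.14534946 0.193     ]
sideend [0.49460038 0.10314587 0.193     ] along -0.0014026469900669872 perp -0.0035312864456376464 centre [0.53059648 0.14604436 0.193     ]
sideplate [0.51903928 0.13334322 0.193     ] along -0.004244184451115889 perp -0.0042204789378281855 centre [0.53189503 0.14866411 0.193     ]
[245.97040929 176.80250688] [236.08058242 215.51773064]
[245.08969991 177.02991211] [235.81614523 216.56034434]
near hole side [0.51347818 0.11963309 0.148     ]
```

{"method": "servo_tool", "body": {
  "increments": [0,0.1,-0.2,0.7,0.2,-0.1,-0.1,0,0.1,-0.2,0.7,0,0,0,0,0,0,0.2,0,0,0,0,0,0,0,0,0,0]
}}

```text
clock: 6.48
ee_pos: [0.5337, 0.1372, 0.2083]
tool_rot: [3.14, -0.004, -2.268]
ft_force: [-0.4, -0.2, -3.0]
finger_gap: 0.0156
```

```bash
python3 -c "
from h import *
delta(st(),[.5341,.1385,.205],230.1)
"
```

```text
t 6.48 pos [0.5337 0.1372 0.2083] rpy [ 179.88   -0.2  -129.95] q6 -42.6 F [-0.41 -0.15 -2.95] T [-0.017 -0.003  0.014] gap 0.0156
cm [-0.123  0.055  0.332] deg [ 0.12 -0.2  -0.05]
```

{"method": "servo_tool", "body": {
  "increments": [0,-0.1,0.05,0.25,0,-0.2,0,0,0,0,0.1,0,0,0,0,0,0,0,0,0,0]
}}

```text
clock: 6.73
ee_pos: [0.5332, 0.1377, 0.2028]
tool_rot: [3.137, -0.002, -2.269]
ft_force: [-0.2, -0.7, -3.2]
finger_gap: 0.0155
```

```bash
python3 -c "
from h import *
delta(st(),[.5341,.1385,.205],230.1)
from station import arm
for n in('side','top'):
    f=arm.grab_frame(n);pickle.dump(f,open(n+'4.pkl','wb'))
s=load('side4.pkl');t=load('top4.pkl')
crop(s,225,160,50,50,12,'pics/s4.png');crop(t,220,195,55,50,12,'pics/t4.png')
"
```

```text
t 6.73 pos [0.5332 0.1377 0.2028] rpy [ 1.7976e+02 -1.2000e-01 -1.3001e+02] q6 -42.5 F [-0.17 -0.69 -3.18] T [0.045 0.018 0.002] gap 0.0155
cm [-0.118 -0.018 -0.225] deg [ 0.24 -0.12 -0.11]
```

View pics/s4.png

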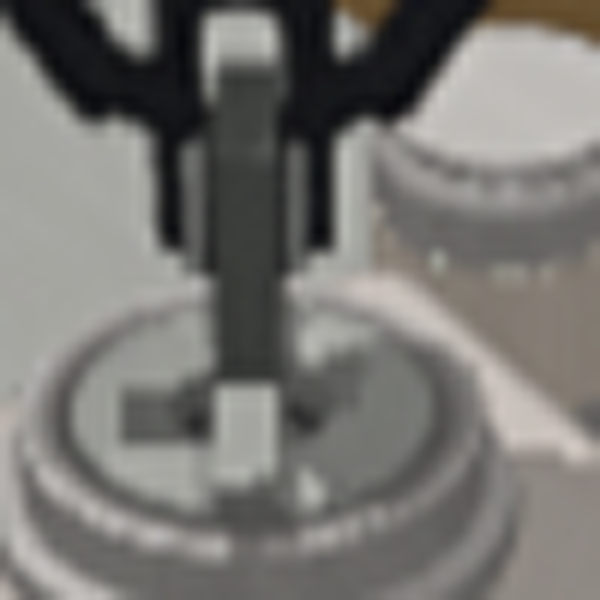

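View pics/t4.png

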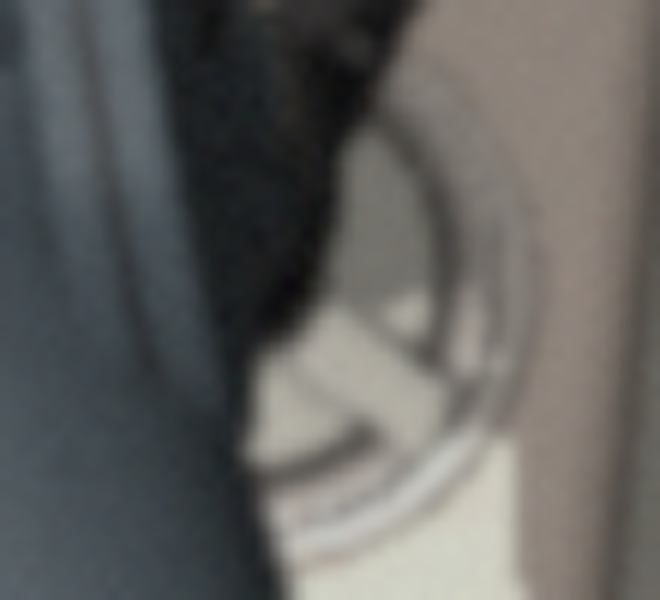

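```bash
python3 -c "
from h import *
s=load('side4.pkl');t=load('top4.pkl')
u=np.array([np.cos(np.radians(230)),np.sin(np.radians(230)),0]);v=np.array([-u[1],u[0],0])
def pt(f,x,y,ox,oy,k,z): return ray(f,((x+.5)/k-.5+ox,(y+.5)/k-.5+oy),z)
z=.2028-.0344
for nm,p,L,c in(('top',pt(t,420,424,220,195,12,z),.056,(.5373,.1407,0)),('sideend',pt(s,246,482,225,160,12,z),.056,(.5324,.143,0)),('sideplate',pt(s,249,382,225,160,12,z),.020,(.5324,.143,0))):
    p[2]=0;e=np.array(c)-(p-u*L);print(nm,(p-u*L),'err tool x',e@u,'tool y',-e@v)
"
```

```text
top [0.53653214 0.14223139 0.        ] err tool x 0.0006795436277260429 tool y -0.0015725773289088202
sideend [0.53044738 0.13979734 0.        ] err tool x -0.0037085032898057737 tool y 0.0005628342871637797
sideplate [0.53266844 0.14261838 0.        ] err tool x -0.00011979173569962702 tool y 0.00045093596521151934
```

{"method": "servo_tool", "body": {
  "increments": [0,-0.05,0,0.15,0,0,0,0,0,0,0.15,0,0,0,0,0,0,0.1,0,0,0]
}}

```text
clock: 7.08
ee_pos: [0.5343, 0.1383, 0.1999]
tool_rot: [3.139, -0.0, -2.269]
ft_force: [0.6, 0.8, -3.8]
finger_gap: 0.0151
```

```bash
python3 -c "
from h import *
delta(st(),[.5332,.1377,.1924],230.1)
"
```

```text
t 7.08 pos [0.5343 0.1383 0.1999] rpy [ 1.7985e+02 -1.0000e-02 -1.3001e+02] q6 -42.5 F [ 0.6   0.81 -3.78] T [-0.007  0.022  0.047] gap 0.0151
cm [0.117 0.038 0.747] deg [ 0.15 -0.01 -0.11]
```

{"method": "servo_tool", "body": {
  "increments": [0,0,0,0.1,0,0,0,0,0,0,0.1,0,0,0]
}}

```text
clock: 7.25
ee_pos: [0.5345, 0.1385, 0.1979]
tool_rot: [3.139, 0.0, -2.269]
ft_force: [0.2, 1.3, -2.2]
finger_gap: 0.0154
```

```bash
python3 -c "
from h import *
delta(st(),[.5332,.1377,.1924],230.1)
"
```

```text
t 7.25 pos [0.5345 0.1385 0.1979] rpy [ 1.7987e+02  3.0000e-02 -1.2999e+02] q6 -42.5 F [ 0.23  1.34 -2.23] T [ 0.111 -0.13  -0.065] gap 0.0154
cm [0.147 0.042 0.553] deg [ 0.13  0.03 -0.09]
```

{"method": "servo_tool", "body": {
  "increments": [0,0,0,0.1,0,0,0,0,0,0,0.1,0,0,0]
}}

```text
clock: 7.42
ee_pos: [0.5347, 0.1387, 0.196]
tool_rot: [3.14, 0.001, -2.269]
ft_force: [-0.2, -0.3, -3.4]
finger_gap: 0.0156
```

```bash
python3 -c "
from h import *
delta(st(),[.5332,.1377,.1924],230.1)
"
```

```text
t 7.42 pos [0.5347 0.1387 0.196 ] rpy [ 1.7989e+02  7.0000e-02 -1.2999e+02] q6 -42.5 F [-0.17 -0.3  -3.37] T [-0.031  0.035 -0.021] gap 0.0156
cm [0.172 0.051 0.358] deg [ 0.11  0.07 -0.09]
```

{"method": "servo_tool", "body": {
  "increments": [0,0,0,0.1,0,0,0,0,0,0,0.1,0,0,0]
}}

```text
clock: 7.58
ee_pos: [0.5347, 0.1387, 0.1938]
tool_rot: [3.14, 0.001, -2.269]
ft_force: [0.3, -0.1, -2.0]
finger_gap: 0.015
```

```bash
python3 -c "
from h import *
delta(st(),[.5332,.1377,.1924],230.1)
"
```

```text
t 7.58 pos [0.5347 0.1387 0.1938] rpy [ 1.7990e+02  6.0000e-02 -1.2999e+02] q6 -42.5 F [ 0.31 -0.06 -2.02] T [-0.005 -0.028  0.034] gap 0.015
cm [0.169 0.051 0.139] deg [ 0.1   0.06 -0.09]
```

{"method": "servo_tool", "body": {
  "increments": [0,0,0,0.1,0,0,0,0,0,0,0.05,0,0,0]
}}

```text
clock: 7.75
ee_pos: [0.5346, 0.1387, 0.1925]
tool_rot: [3.14, 0.001, -2.269]
ft_force: [-0.5, -0.9, 1.3]
finger_gap: 0.0152
```

{"method": "servo_tool", "body": {
  "increments": [0,0,0,0.1,0,0,0,0,0,0,0.1,0,0,0]
}}

```text
clock: 7.92
ee_pos: [0.5346, 0.1386, 0.1924]
tool_rot: [3.141, 0.002, -2.269]
ft_force: [-3.3, -0.4, 2.0]
finger_gap: 0.0156
```

```bash
python3 -c "
from h import *
delta(st(),[.5332,.1377,.1924],230.1)
from station import arm
for n in('side','top'):
    f=arm.grab_frame(n);pickle.dump(f,open(n+'5.pkl','wb'))
s=load('side5.pkl');t=load('top5.pkl')
crop(s,225,160,50,50,12,'pics/s5.png')
"
```

```text
t 7.92 pos [0.5346 0.1386 0.1924] rpy [ 1.7996e+02  1.3000e-01 -1.2998e+02] q6 -42.5 F [-3.32 -0.44  1.97] T [-0.039  0.421  0.027] gap 0.0156
cm [0.161 0.05  0.   ] deg [ 0.04  0.13 -0.08]
```

View pics/s5.png

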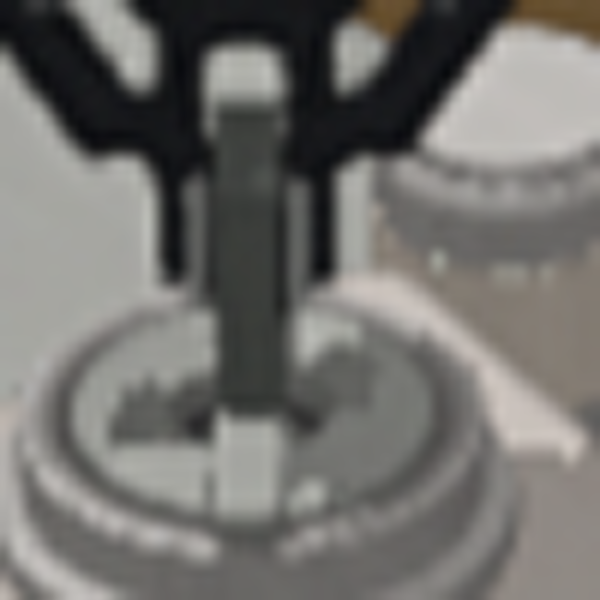

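{"method": "servo_tool", "body": {
  "increments": [0,0,0,0.05,0,0,0,0,0,0.01,0.03,0,0,2,0,0,0.01,0.03,0,0,2,0,0,0.01,0.03,0,0,2]
}}

```text
clock: 8.35
ee_pos: [0.5347, 0.139, 0.1924]
tool_rot: [-3.141, 0.004, -2.375]
ft_force: [-1.0, -1.0, 2.6]
finger_gap: 0.0157
```

```bash
python3 -c "
from h import *
delta(st(),[.5346,.1386,.1924],200)
"
```

```text
t 8.35 pos [0.5347 0.139  0.1924] rpy [-179.97    0.23 -136.06] q6 -36.4 F [-1.   -1.    2.56] T [-0.097  0.382  0.294] gap 0.0157
cm [ 0.035 -0.023 -0.004] deg [2.000e-02 2.300e-01 2.394e+01]
```

{"method": "servo_tool", "body": {
  "increments": [0,0,0.02,0.03,0,0,3,0,0,0.02,0.03,0,0,3,0,0,0.02,0.03,0,0,3,0,0,0.02,0.03,0,0,3,0,0,0.01,0.03,0,0,2]
}}

```text
clock: 8.77
ee_pos: [0.5344, 0.1393, 0.1923]
tool_rot: [-3.139, 0.005, -2.626]
ft_force: [-1.3, -1.0, 2.3]
finger_gap: 0.0155
```

```bash
python3 -c "
from h import *
delta(st(),[.5346,.1386,.1924],200)
"
```

```text
t 8.77 pos [0.5344 0.1393 0.1923] rpy [-179.86    0.28 -150.46] q6 -21.9 F [-1.29 -1.04  2.34] T [-0.091  0.428  0.334] gap 0.0155
cm [ 0.02  -0.07  -0.006] deg [-0.11  0.29  9.54]
```

Smooth, with friction torque only. I'll go on in small steps and watch for the stop.

{"method": "servo_tool", "body": {
  "increments": [0,0,0.01,0.03,0,0,2,0,0,0.01,0.03,0,0,2,0,0,0.01,0.03,0,0,2]
}}

```text
clock: 9.02
ee_pos: [0.5344, 0.1395, 0.1923]
tool_rot: [-3.138, 0.006, -2.733]
ft_force: [-2.1, -1.0, 3.4]
finger_gap: 0.0152
```

```bash
python3 -c "
from h import *
delta(st(),[.5346,.1386,.1924],200)
"
```

```text
t 9.02 pos [0.5344 0.1395 0.1923] rpy [-179.82    0.33 -156.58] q6 -15.7 F [-2.07 -1.01  3.41] T [-0.121  0.371  0.316] gap 0.0152
cm [ 0.014 -0.091 -0.007] deg [-0.17  0.34  3.42]
```

{"method": "servo_tool", "body": {
  "increments": [0,0,0.01,0.03,0,0,2,0,0,0.01,0.03,0,0,2]
}}

```text
clock: 9.18
ee_pos: [0.5343, 0.1396, 0.1923]
tool_rot: [-3.138, 0.006, -2.804]
ft_force: [-1.7, -0.8, 2.7]
finger_gap: 0.0153
```

```bash
python3 -c "
from h import *
delta(st(),[.5346,.1386,.1924],200)
"
```

```text
t 9.18 pos [0.5343 0.1396 0.1923] rpy [-179.79    0.37 -160.66] q6 -11.6 F [-1.71 -0.78  2.66] T [-0.115  0.424  0.301] gap 0.0153
cm [ 0.005 -0.102 -0.006] deg [-0.21  0.37 -0.66]
```

{"method": "servo_tool", "body": {
  "increments": [0,0,0.01,0.03,0,0,2,0,0,0.01,0.03,0,0,2,0,0,0.01,0.03,0,0,2]
}}

```text
clock: 9.43
ee_pos: [0.5343, 0.1397, 0.1923]
tool_rot: [-3.137, 0.008, -2.911]
ft_force: [-1.8, -0.5, 1.9]
finger_gap: 0.0154
```

```bash
python3 -c "
from h import *
delta(st(),[.5346,.1386,.1924],190)
"
```

```text
t 9.43 pos [0.5343 0.1397 0.1923] rpy [-179.76    0.43 -166.76] q6 -5.4 F [-1.8  -0.47  1.93] T [-0.124  0.459  0.743] gap 0.0154
cm [-0.007 -0.118 -0.008] deg [-0.23  0.44  3.24]
```

{"method": "servo_tool", "body": {
  "increments": [0,0,0.01,0.03,0,0,2,0,0,0.01,0.03,0,0,2]
}}

```text
clock: 9.6
ee_pos: [0.5342, 0.1398, 0.1924]
tool_rot: [-3.136, 0.008, -2.972]
ft_force: [-1.0, -1.2, 1.8]
finger_gap: 0.0156
```

```bash
python3 -c "
from h import *
delta(st(),[.5346,.1386,.1924],190)
"
```

```text
t 9.6 pos [0.5342 0.1398 0.1924] rpy [-179.67    0.48 -170.28] q6 -1.8 F [-0.95 -1.2   1.79] T [-0.376  0.466  2.514] gap 0.0156
cm [-0.018 -0.127 -0.002] deg [-0.33  0.48 -0.28]
```

{"method": "servo_tool", "body": {
  "increments": [0,0,0,0,0,0,0,0,0,0,0,0,0,0]
}}

```text
clock: 9.77
ee_pos: [0.5342, 0.1399, 0.1924]
tool_rot: [-3.134, 0.008, -2.96]
ft_force: [-1.2, -2.3, 2.1]
finger_gap: 0.015
```

```bash
python3 -c "
from h import *
delta(st(),[.5346,.1386,.1924],190)
from station import arm
for n in('side','top'):
    f=arm.grab_frame(n);pickle.dump(f,open(n+'6.pkl','wb'))
s=load('side6.pkl');t=load('top6.pkl')
crop(s,215,150,65,60,10,'pics/s6.png')
"
```

```text
t 9.77 pos [0.5342 0.1399 0.1924] rpy [-179.55    0.48 -169.59] q6 -2.5 F [-1.23 -2.33  2.12] T [-0.334  0.312  2.028] gap 0.015
cm [-0.017 -0.137 -0.001] deg [-0.45  0.49  0.41]
```

View pics/s6.png

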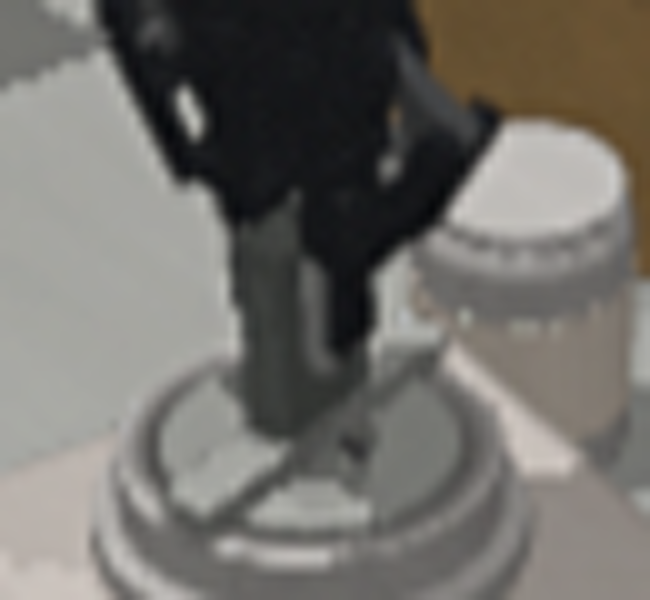

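{"method": "servo_tool", "body": {
  "increments": [0,0,0,0,0,0,-1.5,0,0,0,0,0,0,-1]
}}

```text
clock: 10.03
ee_pos: [0.5342, 0.1399, 0.1923]
tool_rot: [-3.133, 0.008, -2.917]
ft_force: [-1.6, -0.8, 0.8]
finger_gap: 0.0155
```

```bash
python3 -c "
from h import *
delta(st(),[.5346,.1386,.1924],190)
"
```

```text
t 10.03 pos [0.5342 0.1399 0.1923] rpy [-179.53    0.46 -167.13] q6 -4.9 F [-1.57 -0.77  0.79] T [-0.237  0.38   0.708] gap 0.0155
cm [-0.008 -0.135 -0.005] deg [-0.46  0.48  2.86]
```

{"method": "servo_tool", "body": {
  "increments": [0,0,0,-0.05,0,0,-1,0,0,0,-0.15,0,0,-0.4,0,0,0,-0.2,0,0,0,0,0,0,-0.2,0,0,0]
}}

```text
clock: 10.37
ee_pos: [0.5344, 0.1399, 0.1939]
tool_rot: [-3.136, 0.005, -2.902]
ft_force: [1.4, -0.4, -6.3]
finger_gap: 0.015
```

```bash
python3 -c "
from h import *
delta(st(),[.5346,.1386,.1924],190)
"
```

```text
t 10.37 pos [0.5344 0.1399 0.1939] rpy [-179.67    0.28 -166.26] q6 -5.9 F [ 1.4  -0.41 -6.34] T [ 0.127 -0.503  0.205] gap 0.015
cm [ 0.011 -0.126  0.152] deg [-0.32  0.29  3.74]
```

{"method": "servo_tool", "body": {
  "increments": [0,0,0,-0.3,0,0,-0.3,0,0,0,-0.4,0,0,0,0,0,0,-0.5,0,0,0,0,0,0,-0.5,0,0,0]
}}

```text
clock: 10.7
ee_pos: [0.5333, 0.1397, 0.2099]
tool_rot: [-3.137, 0.0, -2.901]
ft_force: [0.5, 0.5, -2.6]
finger_gap: 0.0157
```

```bash
python3 -c "
from h import *
delta(st(),[.5346,.1386,.2374],200)
"
```

```text
t 10.7 pos [0.5333 0.1397 0.2099] rpy [-1.7975e+02  2.0000e-02 -1.6620e+02] q6 -6.0 F [ 0.5   0.48 -2.64] T [-0.028 -0.033 -0.012] gap 0.0157
cm [-0.099 -0.145 -2.753] deg [-0.25  0.   -6.2 ]
```

{"method": "servo_tool", "body": {
  "increments": [0,0,0,-2,0,0,0,0,0,0,-2.5,0,0,-2,0,0,0,-1.2,0,0,-2,0,0,0,0,0,0,-2]
}}

```text
clock: 11.03
ee_pos: [0.532, 0.1398, 0.2726]
tool_rot: [-3.137, -0.0, -2.794]
ft_force: [0.4, -0.4, -2.8]
finger_gap: 0.0151
```

```bash
python3 -c "
from h import *
delta(st(),[.5557,-.1597,.25],200.34)
"
```

```text
t 11.03 pos [0.532  0.1398 0.2726] rpy [-1.7976e+02 -1.0000e-02 -1.6009e+02] q6 -12.1 F [ 0.43 -0.41 -2.82] T [ 0.001 -0.082  0.031] gap 0.0151
cm [  7.974 -28.953   2.383] deg [-0.24 -0.01 -0.43]
```

{"method": "servo_tool", "body": {
  "increments": [0,0.5,-1.9,0,0,0,0,0,0.95,-3.5,0,0,0,0,0,0.95,-3.5,0,0,0,0,0,0.95,-3.5,0,0,0,0,0,0.95,-3.5,0,0,0,0,0,0.95,-3.5,0,0,0,0,0,0.95,-3.5,0,0,0,0,0,0.6,-2.5,0,0,0,0]
}}

```text
clock: 11.7
ee_pos: [0.5578, -0.1249, 0.2872]
tool_rot: [-3.134, 0.017, -2.781]
ft_force: [0.5, 1.4, -3.1]
finger_gap: 0.0152
```

```bash
python3 -c "
from h import *
delta(st(),[.5557,-.1597,.17],200.34)
"
```

```text
t 11.7 pos [ 0.5578 -0.1249  0.2872] rpy [-179.57    0.99 -159.35] q6 -40.1 F [ 0.47  1.41 -3.13] T [ 0.01  -0.006  0.059] gap 0.0152
cm [ 1.624 -3.096 11.713] deg [-0.43  0.99  0.3 ]
```

{"method": "servo_tool", "body": {
  "increments": [0,0.5,-1.0,2,-0.2,0.5,0,0,0.5,-1.0,3,-0.2,0.5,0,0,0.3,-0.8,3,0,0,0,0,0,0,2.5,0,0,0,0,0,0,1,0,0,0,0,0,0,0,0,0,0]
}}

```text
clock: 12.2
ee_pos: [0.5587, -0.1684, 0.178]
tool_rot: [-3.129, 0.009, -2.796]
ft_force: [0.1, 0.4, -2.2]
finger_gap: 0.0154
```

```bash
python3 -c "
from h import *
delta(st(),[.5557,-.1597,.11],200.34)
from station import arm
for n in('side','top'):
    f=arm.grab_frame(n);pickle.dump(f,open(n+'7.pkl','wb'))
s=load('side7.pkl');t=load('top7.pkl')
crop(s,280,200,80,110,6,'pics/s7.png');crop(t,200,175,90,100,6,'pics/t7.png')
"
```

```text
t 12.2 pos [ 0.5587 -0.1684  0.178 ] rpy [-179.27    0.49 -160.22] q6 -43.0 F [ 0.13  0.38 -2.24] T [0.01  0.114 0.087] gap 0.0154
cm [0.05  1.007 6.786] deg [-0.73  0.49 -0.56]
```

View pics/s7.png

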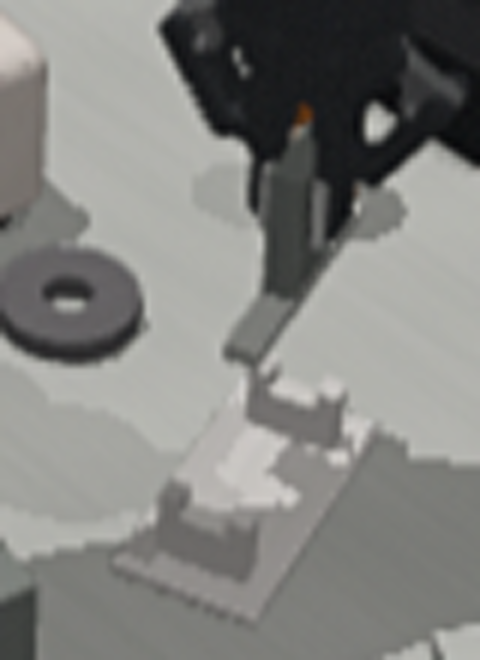

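View pics/t7.png

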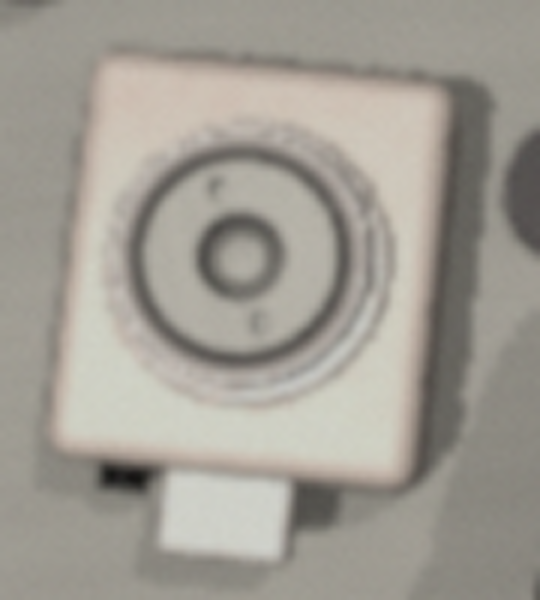

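{"method": "servo_tool", "body": {
  "increments": [0,0,0.5,1.5,-0.4,0.2,-0.4,0,0,0.4,2.0,-0.3,0.2,-0.2,0,0,0.1,1.8,0,0,0,0,0,0,0.8,0,0,0,0,0,0,0,0,0,0]
}}

```text
clock: 12.72
ee_pos: [0.5655, -0.1596, 0.1333]
tool_rot: [-3.123, 0.022, -2.781]
ft_force: [-0.6, -0.6, -3.1]
finger_gap: 0.0157
```

```bash
python3 -c "
from h import *
delta(st(),[.5557,-.1597,.0844],200.34)
"
```

```text
t 12.72 pos [ 0.5655 -0.1596  0.1333] rpy [-178.94    1.26 -159.33] q6 -43.0 F [-0.57 -0.58 -3.13] T [0.012 0.082 0.006] gap 0.0157
cm [1.025 0.43  4.862] deg [-1.05  1.26  0.32]
```

{"method": "servo_tool", "body": {
  "increments": [0,0.6,0.25,0,-0.6,0.7,0.3,0,0.4,0.2,0.3,-0.4,0.4,0,0,0,0,0.4,0,0,0,0,0,0,0.4,0,0,0]
}}

```text
clock: 13.05
ee_pos: [0.5577, -0.1599, 0.1297]
tool_rot: [-3.134, 0.01, -2.786]
ft_force: [0.4, 0.1, -3.3]
finger_gap: 0.0153
```

```bash
python3 -c "
from h import *
delta(st(),[.5557,-.1597,.0844],200.34)
"
```

```text
t 13.05 pos [ 0.5577 -0.1599  0.1297] rpy [-179.57    0.55 -159.61] q6 -43.0 F [ 0.4   0.06 -3.26] T [-0.038  0.059  0.034] gap 0.0153
cm [0.221 0.118 4.522] deg [-0.43  0.55  0.05]
```

{"method": "servo_tool", "body": {
  "increments": [0,0.15,0.1,0.8,0,0.1,0,0,0.1,0.05,0.8,0,0.1,0,0,0.05,0,0.8,0,0,0,0,0,0,0.6,0,0,0,0,0,0,0.2,0,0,0]
}}

```text
clock: 13.47
ee_pos: [0.5547, -0.1602, 0.095]
tool_rot: [-3.133, 0.007, -2.786]
ft_force: [-0.9, 0.8, -2.6]
finger_gap: 0.0154
```

```bash
python3 -c "
from h import *
delta(st(),[.5557,-.1597,.0844],200.34)
from station import arm
for n in('side','top'):
    f=arm.grab_frame(n);pickle.dump(f,open(n+'8.pkl','wb'))
s=load('side8.pkl');t=load('top8.pkl')
crop(s,280,200,80,110,6,'pics/s8.png')
"
```

```text
t 13.47 pos [ 0.5547 -0.1602  0.095 ] rpy [-179.51    0.41 -159.64] q6 -43.1 F [-0.9   0.83 -2.65] T [ 0.029  0.048 -0.021] gap 0.0154
cm [-0.102  0.022  1.061] deg [-0.49  0.41  0.01]
```

View pics/s8.png

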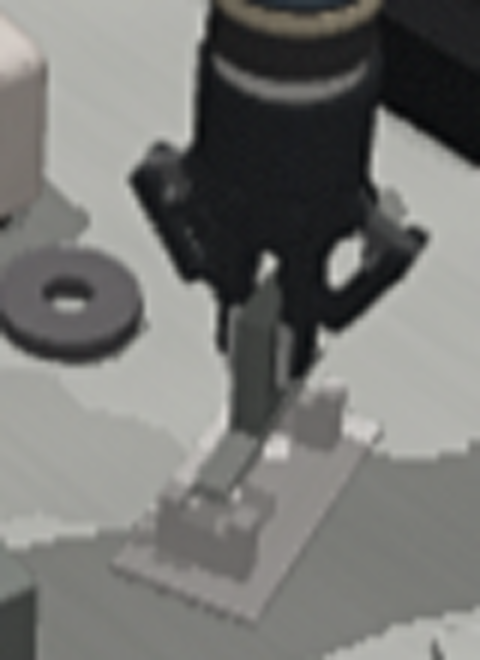

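Aligned with the notches. I'll lower it gently.

{"method": "servo_tool", "body": {
  "increments": [0,-0.05,0,0.4,0,0,0,0,-0.05,0,0.4,0,0,0,0,0,0,0.4,0,0,0]
}}

```text
clock: 13.82
ee_pos: [0.557, -0.1603, 0.0841]
tool_rot: [-3.131, 0.009, -2.786]
ft_force: [0.4, -0.7, -3.1]
finger_gap: 0.0156
```

```bash
python3 -c "
from h import *
delta(st(),[.5557,-.1597,.0744],200.34)
"
```

```text
t 13.82 pos [ 0.557  -0.1603  0.0841] rpy [-179.4     0.53 -159.64] q6 -43.0 F [ 0.44 -0.71 -3.06] T [0.032 0.003 0.023] gap 0.0156
cm [0.112 0.116 0.966] deg [-0.6   0.53  0.01]
```

{"method": "servo_tool", "body": {
  "increments": [0,0.1,0.1,0.2,0,0,0,0,0,0,0.25,0,0,0,0,0,0,0.2,0,0,0,0,0,0,0.1,0,0,0]
}}

```text
clock: 14.15
ee_pos: [0.5556, -0.1595, 0.0751]
tool_rot: [-3.132, 0.009, -2.786]
ft_force: [-0.4, 0.8, -2.5]
finger_gap: 0.0153
```

```bash
python3 -c "
from h import *
delta(st(),[.5557,-.1597,.0744],200.34)
"
```

```text
t 14.15 pos [ 0.5556 -0.1595  0.0751] rpy [-179.42    0.5  -159.63] q6 -43.0 F [-0.43  0.79 -2.52] T [0.002 0.053 0.02 ] gap 0.0153
cm [-0.008 -0.019  0.07 ] deg [-0.57  0.5   0.03]
```

{"method": "servo_tool", "body": {
  "increments": [0,0,0,0.1,0,0,0,0,0,0,0.05,0,0,0]
}}

```text
clock: 14.32
ee_pos: [0.5556, -0.1596, 0.0743]
tool_rot: [-3.131, 0.009, -2.786]
ft_force: [-1.8, 0.3, 1.2]
finger_gap: 0.0149
```

```bash
python3 -c "
from h import *
delta(st(),[.5557,-.1597,.0744],200.34)
"
```

```text
t 14.32 pos [ 0.5556 -0.1596  0.0743] rpy [-179.41    0.52 -159.64] q6 -43.0 F [-1.8   0.32  1.17] T [ 0.104  0.354 -0.018] gap 0.0149
cm [-0.002 -0.012 -0.005] deg [-0.59  0.52  0.02]
```

{"method": "servo_tool", "body": {
  "increments": [0.3,0,0,0,0,0,0,0.45,0,0,0,0,0,0,0.6,0,0,0,0,0,0,0.6,0,0,0,0,0,0]
}}

```text
clock: 14.65
ee_pos: [0.558, -0.1606, 0.0772]
tool_rot: [-3.127, 0.014, -2.786]
ft_force: [-0.5, 0.0, -0.5]
finger_gap: 0.0513
```

{"method": "servo_tool", "body": {
  "increments": [0.6,0,0,-1,0,0,0,0.6,0,0,-1.5,0,0,0,0.6,0,0,-2,0,0,0,0.6,0,0,-3,0,0,0,0.6,0,0,-3,0,0,0,0.6,0,0,-3,0,0,0]
}}

```text
clock: 15.15
ee_pos: [0.5509, -0.1575, 0.2113]
tool_rot: [-3.137, 0.002, -2.786]
ft_force: [0.3, -0.5, -0.0]
finger_gap: 0.051
```

{"method": "servo_tool", "body": {
  "increments": [0.6,0,3,0,0,0,0,0.6,0,3,-1,0,0,0,0.6,0,3,-1,0,0,0,0.6,0,3,-1,0,0,0,0.6,0,3,0,0,0,0,0.6,0,2,0,0,0,0,0.6,0,0,0,0,0,0]
}}

```text
clock: 15.73
ee_pos: [0.4965, 0.0042, 0.2611]
tool_rot: [-3.118, 0.03, -2.792]
ft_force: [0.1, -0.4, 0.5]
finger_gap: 0.0514
```

```bash
python3 -c "
from h import *
delta(st(),[.5557,-.1597,.0744],200.34)
from station import arm
for n in('side','top'):
    f=arm.grab_frame(n);pickle.dump(f,open(n+'9.pkl','wb'));cv2.imwrite('pics/'+n+'9.png',f['img'][...,::-1])
s=load('side9.pkl');t=load('top9.pkl')
a=np.hstack([np.ascontiguousarray(s['img'][230:310,290:360,::-1]),np.ascontiguousarray(load('side0.pkl')['img'][230:310,290:360,::-1])]);cv2.imwrite('pics/s9.png',cv2.resize(a,None,fx=5,fy=5,interpolation=2))
a=np.hstack([np.ascontiguousarray(t['img'][175:260,315:380,::-1]),np.ascontiguousarray(load('top0.pkl')['img'][175:260,315:380,::-1])]);cv2.imwrite('pics/t9.png',cv2.resize(a,None,fx=5,fy=5,interpolation=2))
"
```

```text
t 15.73 pos [0.4965 0.0042 0.2611] rpy [-178.67    1.73 -159.96] q6 -27.0 F [ 0.07 -0.44  0.51] T [0.039 0.009 0.011] gap 0.0514
cm [  0.615 -16.995  19.055] deg [-1.33  1.73 -0.32]
```

View pics/s9.png

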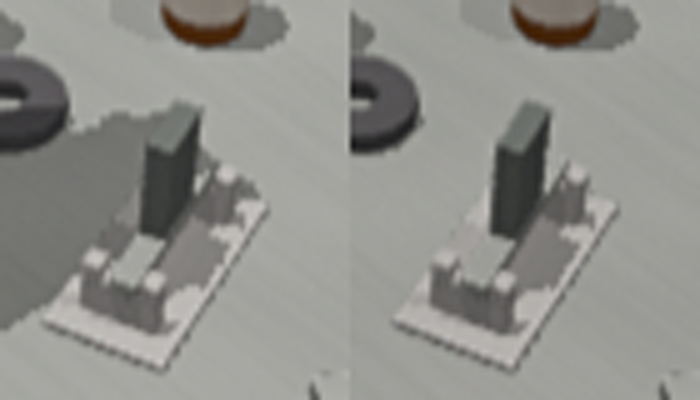

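View pics/t9.png

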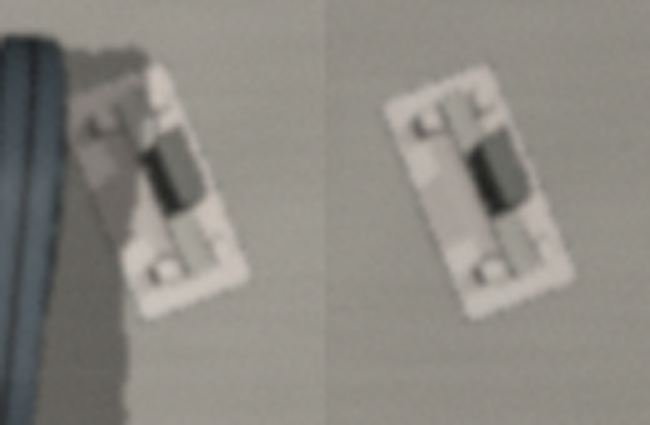

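View pics/side9.png

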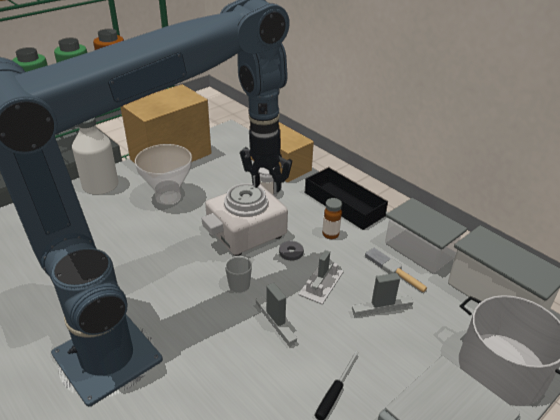

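```bash
python3 -c "
from h import *
t=load('top7.pkl')
a,b=[ray(t,((x+.5)/6-.5+200,(y+.5)/6-.5+175),.148) for x,y in((215,188),(259,321))]
print(np.degrees(np.arctan2(*(a-b)[[1,0]])))
from station import arm
print(np.abs(arm.get_state()['qvel']).max())
print(arm.sign_off())"
```

```text
17.235736602209535
0.032421683198153826
the job is handed in; nothing more can be done
None
```

The ring was turned clockwise until it hit a hard stop, and the spanner is back upright in both notches of its rest. The job is handed in, at about 15.7 s of the 72 s allowed; sign-off gives no verdict.

- **Pins in:** with both pins over the holes, the tool sank the full 8.5 mm with almost no resistance. It then stood flat on the ring, pressing about 5 N, at exactly the height I had predicted.
- **Turning:** the tool turned about 36° against a steady 0.3 N m, the ring's own friction. The torque then rose to 2.5 N m, about 40 N at each pin by my estimate, and I stopped there and eased off.
- **Pulling out:** the pins came out with a light pull (about 6 N at the reading). The turning torque still read slightly clockwise, so I don't think the ring was turned back.
- **Putting back:** the foot settled at the same height as when I took it. Before-and-after crops from both cameras show it in the same place, and the other things on the bench look undisturbed.

**Discrepancies:**
- **Cameras:** the two cameras disagreed by about 5 mm on absolute positions. I lined the spanner up with the ring within each view instead.
- **Turn angle:** the last picture puts the holes about 33° round from where they started, against 36° for the tool. That gap fits the pin clearance and some twist in the grip. The ring joint itself is not readable, so "home" rests on the hard stop I felt.
- **Drift:** fast moves drifted by up to 3 cm in height. I corrected this before each contact.

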